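Feed the long timber blank along the rollers into its bay

ROBOT

A 7-joint arm with a two-finger parallel gripper is mounted at the origin on the work surface. World frame = base frame: x ahead of the robot, y to its left, z up, the work surface at z = 0. Lengths are in m, angles in rad, forces in N, time in s.
With the tool pointing down it reaches from about 0.4 to 0.875 m from the base axis. Payload 4.4 kg.
Tool frame: the origin (TCP) lies at the very end of the fingers, on their centre line; the grasp point (between the pads) lies 19 mm behind it (arm.grasp_offset is the distance from the TCP to the grasp point, in m); z points along the fingers, y is the line along which they close (so a half turn about z gives the same grasp; the last joint's range is limited). The gripper opens to 85 mm and grips with 20 to 120 N. Pads are 22 mm wide; open, the fingers measure 114 mm over their backs; the gripper's body (76 mm by 85 mm) begins 54 mm behind the grasp point. The pads swing forward as they close: fully open they stand 13 mm farther back than shut.
Start: joints at [1.161, 0.628, 0.038, 1.517, -0.027, 0.996, -0.02], TCP at [0.219, -0.612, 0.231] pointing down, gripper open.
Joint ranges: [-3.06, 3.06], [-0.37, 2.12], [-1.25, 1.32], [0.18, 2.47], [-1.1, 4.24], [0.23, 1.98], [-2.94, 2.94]. Speed limits (rad/s): [2.57, 2.57, 3.14, 3.14, 3.14, 3.14, 3.14].

INTERFACE

Orientations are given as a unit quaternion [w, x, y, z].
In Python, from station import sense, grab_frame, job, arm gives the robot as it stands.
- The arm moves only by the tool jog_arm, never from a script. Its argument "series" is text: rows parted by semicolons, each of 6 numbers parted by spaces: the shift along the world's x, y, z in m, then the turn, a rotation vector about the world's x, y, z in degrees. In form: tx ty tz rx ry rz; .... A call has exactly 5 rows; each row shifts and turns the commanded pose from where the row before left it; what a row does not reach is not made up. A row lasts 1/10 s, in which the tool goes at most 50 mm and 8.59 degrees, less where a joint would pass 70% of its speed; a pose out of reach is approached as far as the arm can. A call is refused whole if a number of a shift passes 0.05 or a number of a turn 8.59, either way. A call with a gripper value outside its range is refused whole. "grip" is the opening, from 0 (shut) to 1 (fully open), set as the call begins (left out, the last holds). The fingers move at their own pace and stop on an object; "newtons" is the grip in N (left out, the last holds). Time passes only in rows, so rows that do not move let the fingers close, or fill a call up. It gives the time, the measured TCP pose, the force, the opening and the grip force at its end, in the units of the state.
- sense(): the state, without advancing time (a new reading comes with each control period).
- grab_frame(name): name is "scene" or "side" or "wrist"; returns a dict with "color" (400x640x3 uint8, red, green, blue), "range_z" (400x640 float32, m along the optical axis (not along the pixel's ray), 0 where there is no reading), "fx", "fy", "cx", "cy" (pixels), "D" ([k1, k2, p1, p2, k3] as OpenCV has them; the pictures are not rectified), "rvec" (rotation vector, rad) and "tvec" (3), from world to camera coordinates, as OpenCV has them. Camera axes: x right, y down, z forward; pixel columns grow to the right and rows downward; lengths in m; the calibration is good to about 2 mm. A picture is of the moment at which its call begins.
- job.close_job(): hands the job in; it is judged then, once.
The state is a dict: "t": time; "joints": joint angles; "dq": joint speeds; "effort": joint torques, N m; "eef_pos": TCP position; "tcp_rot": TCP orientation; "wrist_force": force on the tool from outside, world axes, zero at the start; "moment": the same for the moment, N m; "gripper_width": opening from 0.0 (shut) to 1.0 (fully open); "gripper_force": force on a finger pad.
Only numpy, scipy, OpenCV 4.12 (cv2) and the standard library are available. Lean on these libraries where they do the work, as an engineer would, in place of code of your own. Each camera call takes 0.05 s, during which the arm holds its last target. There are 200 camera calls.

TASK

Two timber blanks lie on the two-lane roller infeed on the carver's bench. Push the longer one along its rollers, without lifting it, fully home against the wooden stop of the bay at the end of its own lane, let go of it, and leave the shorter blank where it is.

Things in the scene. Friction and masses are not known exactly. Their poses are not given: they have to be found in the camera images.
- long_blank_mid (a point): Centre (half-way up) of the blank to push: a plain light timber block 78 mm wide (its x), 140 mm long (its y, along the lane), 45 mm high (its z), 0.24 to 0.45 kg. It starts lying flat on the rollers of either lane, its centre at y = -125 to -55 mm in the infeed's frame. It rolls easily, with a drag of about 1 N.
- short_blank_mid (a point): Centre (half-way up) of the other blank, same timber, 78 mm wide (x), 85 mm long (y), 45 mm high (z), about 0.2 kg; it lies on the rollers of the other lane and stays there.
- infeed: Fixed roller infeed with grey rails, 208 mm wide (x), 460 mm long. Origin on the bench, mid-width; y runs along the lanes to the bays, z up. Two lanes centred at x = -50 and +50 mm, 92 mm clear between 8 mm rails whose tops are 72 mm above the bench. Free-turning steel rollers from y = -204 to 61 mm, tops 60 mm above the bench; lanes are open at the y = -218 mm end.
- infeed_stop (a point): Mid-width of the wooden stop's face, at bay-floor height, y = 212 mm in the infeed's frame (same axes). The stop closes both lanes' bays and stands 90 mm above the bench; the bays' flat steel floor, 59 mm above the bench, spans the last 148 mm before it. The long blank is home with its front end against the stop: centre 70 mm, rear end 140 mm before it.
Things that resemble listed ones, but are neither listed nor needed, are in the scene too. What is shaped like the part that bears long_blank_mid but blue is not meant.

How it is judged:
At the end, for the whole second after the job is handed in: The long blank lies flat and at rest in the bay of its lane, its front end within 15 mm of the stop and within 10 degrees of square to it, and the short blank is within 20 mm of where it started (y of long_blank_mid in the frame of infeed between 0.127 and 0.15 m and z of long_blank_mid in the frame of infeed below 0.092 m and angle between the y axis of long_blank_mid and the y axis of infeed, either way round below 0.17 rad and angle between long_blank_mid's own z axis and vertical below 0.1 rad and linear speed of long_blank below 0.02 m/s and distance of short_blank_mid from where it was at the start of the episode below 0.02 m); the robot touches nothing.
It fails at once if the long blank is lifted more than 20 mm off the rollers (z of long_blank_mid in the frame of infeed above 0.1025 m).
It fails at once if the short blank is moved more than 20 mm (distance of short_blank_mid from where it was at the start of the episode above 0.02 m).
It fails at once if the long blank leaves its own lane (more than 20 mm sideways from the lane's centre line) (x of long_blank_mid in the frame of infeed below -0.07 m or x of long_blank_mid in the frame of infeed above 0.07 m or x of long_blank_mid in the frame of infeed between -0.03 and 0.03 m).
It also fails if it takes over 32 s, if anything falls off the work surface, if the arm or the gripper's body presses on something with over 40 N, if the wrist force passes 120 N, or if a joint passes its speed limit or range.

## Working session

There is one attempt and no reset: what is moved stays moved. The work goes in short steps, Python scripts to look and compute and a tool call to move; the robot and the scene stay as the last step left them, time stands still between calls to the robot, and variables do not carry over. Pictures are saved under pics/ and viewed, at most 10 in all, crops included, and the job is handed in when it is done.

Besides the shell and the picture viewer there is one more tool, called after "Emit:" by a JSON object that holds its "op" and its "data", one argument or row to a line. jog_arm: Moves the arm, as the interface text tells. Its arguments: {"type":"object","properties":{"series":{"type":"string"},"grip":{"type":"number"},"newtons":{"type":"number"}},"required":["series"]}

```bash
mkdir -p pics; cat > h.py <<'E'
import numpy as np, cv2, pickle
from station import sense, grab_frame, job, arm
def cap(n,tag):
    f=grab_frame(n); pickle.dump(f,open(f'pics/{tag}.pkl','wb'))
    cv2.imwrite(f'pics/{tag}.png',f['color'][:,:,::-1]); return f
def load(tag): return pickle.load(open(f'pics/{tag}.pkl','rb'))
def world(f,u,v,z=None):
    K=np.array([[f['fx'],0,f['cx']],[0,f['fy'],f['cy']],[0,0,1]])
    p=cv2.undistortPoints(np.array([[[u,v]]],float),K,np.array(f['D'],float))[0,0]
    R=cv2.Rodrigues(np.array(f['rvec'],float))[0]; t=np.array(f['tvec'],float).ravel()
    d=R.T@np.array([p[0],p[1],1]); c=-R.T@t
    s=f['range_z'][int(v),int(u)] if z is None else (z-c[2])/d[2]
    return c+s*d
E
python3 -c "
from h import *
cap('scene','s0');cap('side','d0');print(sense())
a=np.hstack([cv2.imread('pics/s0.png')]);cv2.imwrite('pics/s0b.png',cv2.resize(a,(800,500)))"
```

```text
{'t': 0.1, 'joints': array([ 1.16121529,  0.62925037,  0.03843964,  1.51826215, -0.0270135 ,
        0.9963037 , -0.01998827]), 'dq': array([-1.28608397e-03, -2.80610688e-03,  2.96464719e-03, -2.12702528e-03,
       -1.32400485e-03, -4.17327507e-04,  5.92607551e-06]), 'effort': array([ 2.72633210e-03, -5.64538121e+01,  1.23064578e+00, -1.93974388e+01,
        1.13430523e-02,  5.49499237e-03, -4.36094297e-06]), 'eef_pos': array([ 0.21892936, -0.61142827,  0.23048494]), 'tcp_rot': array([-8.40211401e-04,  9.85262065e-01,  1.71049513e-01, -1.47184219e-04]), 'wrist_force': array([ 0.15774881, -0.38594326, -0.06712741]), 'moment': array([-0.02932933,  0.02320853,  0.03932425]), 'gripper_force': 0.0, 'gripper_width': 1.0017657655420762}
```

View pics/s0.png

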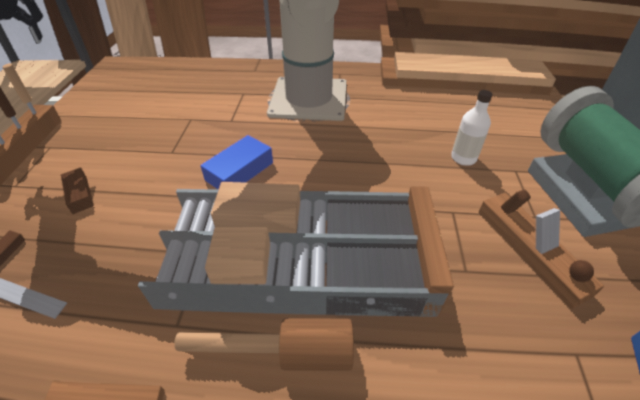

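View pics/d0.png

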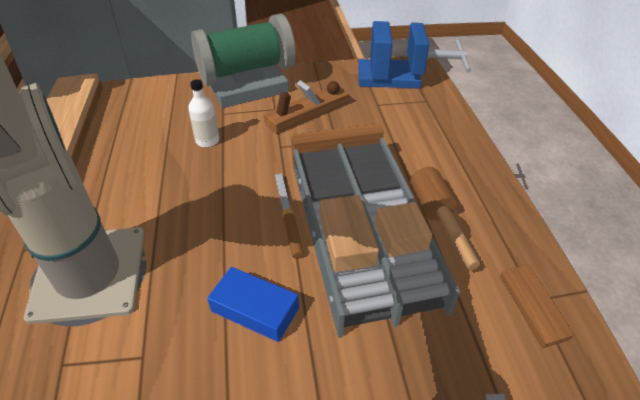

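In the scene view, the candidates are the blank in the lane nearer the robot (255,210), the blank in the far lane (240,255), and a blue block on the bench (237,162). The near-robot blank looks longer, and blue is excluded. I'll confirm that in an enlarged crop and measure it.

```bash
python3 -c "
from h import *
s=cv2.imread('pics/s0.png')[170:320,140:460];cv2.imwrite('pics/s0c.png',cv2.resize(s,None,fx=2.5,fy=2.5,interpolation=2))
s=cv2.imread('pics/d0.png')[115:335,270:480];cv2.imwrite('pics/d0c.png',cv2.resize(s,None,fx=2.7,fy=2.7,interpolation=2))
# timber tops from depth: points at z .095-.115
for t in ('s0','d0'):
    f=load(t); P=np.array([world(f,u,v) for v in range(130,320,2) for u in range(140,470,2) if f['range_z'][v,u]>0])
    P=P[(P[:,2]>.096)&(P[:,2]<.112)]
    n,l=cv2.connectedComponents(np.uint8(0)) if 0 else (0,0)
    print(t,len(P),P.min(0),P.max(0),cv2.minAreaRect(P[:,:2].astype(np.float32)))
"
```

```text
s0 1360 [ 0.46326048 -0.10609589  0.09621795] [0.64655806 0.03269156 0.10736709] ((0.554461658000946, -0.03571856766939163), (0.1821589320898056, 0.13860222697257996), 1.5773760080337524)
d0 1084 [ 0.46278814 -0.10658315  0.09601253] [0.64511083 0.03535783 0.11012855] ((0.5541746616363525, -0.03436100482940674), (0.17950750887393951, 0.14171332120895386), 1.6703863143920898)
```

View pics/s0c.png

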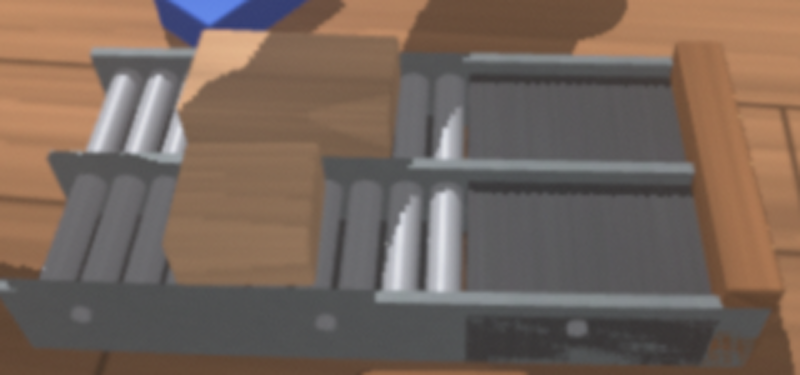

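View pics/d0c.png

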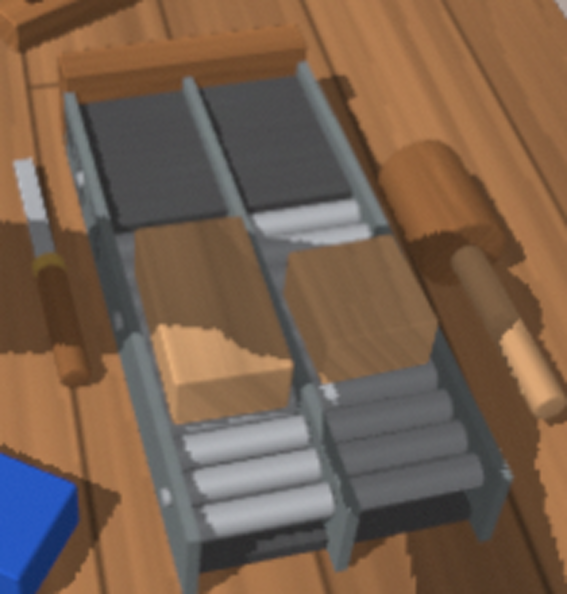

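The near-robot blank is clearly the longer one, and the stop lies toward world +y. Next I'll measure that blank and the stop face.

```bash
python3 -c "
from h import *
f=load('s0')
P=np.array([world(f,u,v) for v in range(130,320) for u in range(140,470) if f['range_z'][v,u]>0])
T=P[(P[:,2]>.099)&(P[:,2]<.112)]
for m in (T[:,0]<.548,T[:,0]>.562): print(cv2.minAreaRect(T[m][:,:2].astype(np.float32)),len(T[m]))
S=P[(abs(P[:,2]-.09)<.005)&(P[:,1]>.15)]
print(cv2.minAreaRect(S[:,:2].astype(np.float32)),S.min(0),S.max(0))
print('stop face',world(f,410.5,188,.09),world(f,430,289,.09))
print('rails z72: mid',world(f,165,234,.072),world(f,416,237,.072))
print('near rail',world(f,178,191,.072),world(f,409,194,.072))
"
```

```text
((0.5031057000160217, -0.03711234778165817), (0.0796222984790802, 0.13871070742607117), 1.750160813331604) 2853
((0.6053110361099243, -0.04599790275096893), (0.07901839166879654, 0.08429732173681259), 4.709324359893799) 2428
((0.43707138299942017, 0.2761029303073883), (0.09282966703176498, 0.4140315651893616), 75.30093383789062) [0.24577092 0.22823074 0.08500998] [0.64165158 0.3719498  0.09311004]
stop face [0.44135338 0.22834541 0.09      ] [0.64606485 0.2376653  0.09      ]
rails z72: mid [ 0.56640081 -0.18313958  0.072     ] [0.53842636 0.23178631 0.072     ]
near rail [ 0.46478222 -0.1963129   0.072     ] [0.43840084 0.2290595  0.072     ]
```

Emit:
{"op": "jog_arm", "data": {
  "series": "0.02 0.03 0 0 0 7; 0.02 0.03 0 0 0 7; 0.02 0.03 0 0 0 7; 0.02 0.03 0 0 0 7; 0.02 0.03 0 0 0 7",
  "grip": 0.5
}}

```text
t: 0.6
eef_pos: [0.3196, -0.4605, 0.231]
tcp_rot: [-0.0, 0.887, 0.462, -0.0]
wrist_force: [0.2, -1.2, 0.1]
gripper_width: 0.498
gripper_force: 0.0
```

Emit:
{"op": "jog_arm", "data": {
  "series": "0.02 0.03 0 0 0 7.8; 0.02 0.03 0 0 0 7.8; 0.02 0.03 0 0 0 7.8; 0.02 0.03 0 0 0 7.8; 0.02 0.03 0 0 0 7.8"
}}

```text
t: 1.1
eef_pos: [0.4195, -0.3106, 0.2311]
tcp_rot: [-0.0, 0.682, 0.731, -0.0]
wrist_force: [0.5, 0.2, -0.4]
gripper_width: 0.502
gripper_force: 0.0
```

Emit:
{"op": "jog_arm", "data": {
  "series": "0.02 0.03 0 0 0 0; 0.02 0.03 0 0 0 0; 0.02 0.03 0 0 0 0; 0.02 0.03 0 0 0 0; 0.015 0.03 0 0 0 0"
}}

```text
t: 1.6
eef_pos: [0.515, -0.1605, 0.2311]
tcp_rot: [-0.0, 0.684, 0.73, 0.0]
wrist_force: [0.4, 1.4, -0.1]
gripper_width: 0.496
gripper_force: 0.0
```

```bash
python3 -c "
from h import *
from scipy.spatial.transform import Rotation as R
s=sense();print(s['t'],s['eef_pos'],s['gripper_width'],R.from_quat(np.roll(s['tcp_rot'],-1)).as_matrix().T)"
```

```text
1.6 [ 0.51502058 -0.16054146  0.23105588] 0.4958947879645123 [[-6.46724763e-02  9.97906502e-01  2.90952487e-04]
 [ 9.97906541e-01  6.46724498e-02  9.95472407e-05]
 [ 8.05222286e-05  2.96781357e-04 -9.99999953e-01]]
```

Emit:
{"op": "jog_arm", "data": {
  "series": "0 0 -0.03 0 0 0; 0 0 -0.03 0 0 0; 0 0 -0.03 0 0 0; 0 0 -0.03 0 0 0; 0 0 -0.03 0 0 0"
}}

```text
t: 2.1
eef_pos: [0.5139, -0.162, 0.0799]
tcp_rot: [-0.0, 0.684, 0.73, -0.0]
wrist_force: [0.1, 0.9, -0.0]
gripper_width: 0.495
gripper_force: 0.0
```

Emit:
{"op": "jog_arm", "data": {
  "series": "0 0.008 0 0 0 0; 0 0.008 0 0 0 0; -0.001 0.008 0 0 0 0; -0.001 0.008 0 0 0 0; -0.001 0.008 0 0 0 0"
}}

```text
t: 2.6
eef_pos: [0.5118, -0.1211, 0.0826]
tcp_rot: [0.001, 0.684, 0.73, 0.001]
wrist_force: [0.1, -1.3, 0.2]
gripper_width: 0.5
gripper_force: 0.0
```

```bash
python3 -c "
from h import *
a=cap('scene','s1')['color'][150:310,140:460];b=cap('side','d1')['color'][115:345,270:480]
a=cv2.resize(a,(460,230));b=cv2.resize(b,(210,230))
cv2.imwrite('pics/m1.png',cv2.resize(np.hstack([a,b]),None,fx=1.19,fy=1.19)[:,:,::-1])"
```

```text
(no output)
```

View pics/m1.png

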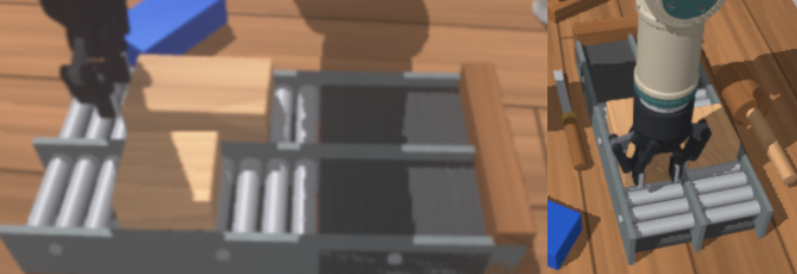

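The fingers (left crop, near (100,95)) are at the rear end of the long blank and inside its lane, and the short blank hasn't moved. I'll push along the lane.

Emit:
{"op": "jog_arm", "data": {
  "series": "-0.0005 0.008 0 0 0 0; -0.0005 0.008 0 0 0 0; -0.0005 0.008 0 0 0 0; -0.0005 0.008 0 0 0 0; -0.0005 0.008 0 0 0 0"
}}

```text
t: 3.2
eef_pos: [0.5088, -0.0812, 0.0814]
tcp_rot: [0.0, 0.684, 0.73, 0.0]
wrist_force: [1.3, -1.5, 1.4]
gripper_width: 0.501
gripper_force: 0.9
```

Emit:
{"op": "jog_arm", "data": {
  "series": "-0.0005 0.008 0 0 0 0; -0.0005 0.008 0 0 0 0; -0.0005 0.008 0 0 0 0; -0.0005 0.008 0 0 0 0; -0.0005 0.008 0 0 0 0"
}}

```text
t: 3.7
eef_pos: [0.506, -0.0412, 0.0813]
tcp_rot: [-0.0, 0.684, 0.73, -0.0]
wrist_force: [1.2, -0.7, -0.1]
gripper_width: 0.504
gripper_force: 0.5
```

Emit:
{"op": "jog_arm", "data": {
  "series": "-0.0005 0.008 0 0 0 0; -0.0005 0.008 0 0 0 0; -0.0005 0.008 0 0 0 0; -0.0005 0.008 0 0 0 0; -0.0005 0.008 0 0 0 0"
}}

```text
t: 4.2
eef_pos: [0.5033, -0.0013, 0.0812]
tcp_rot: [-0.0, 0.684, 0.73, -0.0]
wrist_force: [0.5, -0.8, -0.7]
gripper_width: 0.503
gripper_force: 0.5
```

```bash
cat > m.py <<'E'
from h import *
import sys
f=cap('scene',sys.argv[1])
P=np.array([world(f,u,v) for v in range(130,320) for u in range(140,470) if f['range_z'][v,u]>0])
T=P[(P[:,2]>.100)&(P[:,2]<.109)]
for m in (T[:,0]<.548,T[:,0]>.562): print(T[m].min(0),T[m].max(0),cv2.minAreaRect(T[m][:,:2].astype(np.float32)))
a=cv2.resize(f['color'][150:310,140:460],None,fx=2.5,fy=2.5);cv2.imwrite(f'pics/{sys.argv[1]}c.png',a[:,:,::-1])
E
python3 m.py s2
```

```text
[ 0.45433163 -0.01199722  0.10000306] [0.5384601  0.14921164 0.10873628] ((0.49619242548942566, 0.06807751208543777), (0.08004610240459442, 0.16227394342422485), 1.8794105052947998)
[ 0.56313256 -0.09040626  0.10000182] [ 0.6469237  -0.00154667  0.10768347] ((0.6049804091453552, -0.045998115092515945), (0.07915524393320084, 0.08432149887084961), 4.710615634918213)
```

View pics/s2c.png

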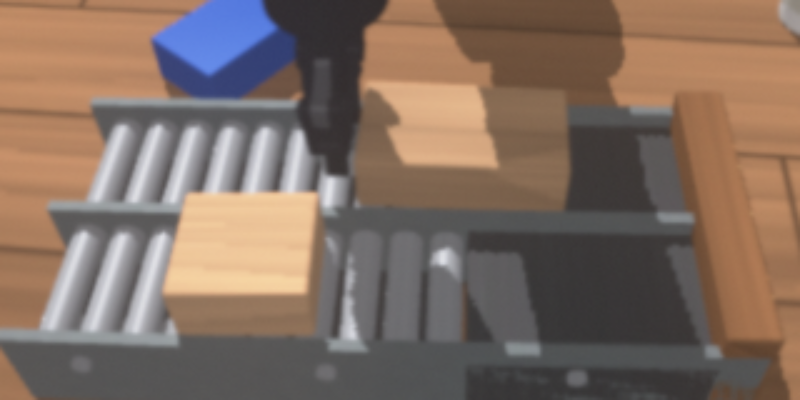

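The blank (470,150) slides squarely ahead of the fingers with its front about 80 mm from the stop, and the short blank is unmoved. I'll continue and slow down near the end.

Emit:
{"op": "jog_arm", "data": {
  "series": "-0.0005 0.008 0 0 0 0; -0.0005 0.008 0 0 0 0; -0.0005 0.008 0 0 0 0; -0.0005 0.008 0 0 0 0; -0.0005 0.008 0 0 0 0"
}}

```text
t: 4.75
eef_pos: [0.5008, 0.0386, 0.0812]
tcp_rot: [-0.0, 0.684, 0.73, -0.0]
wrist_force: [0.8, -0.9, -1.2]
gripper_width: 0.496
gripper_force: 0.7
```

Emit:
{"op": "jog_arm", "data": {
  "series": "-0.0005 0.007 0 0 0 0; -0.0005 0.007 0 0 0 0; -0.0005 0.006 0 0 0 0; 0 0.005 0 0 0 0; 0 0.005 0 0 0 0"
}}

```text
t: 5.25
eef_pos: [0.4995, 0.0682, 0.0813]
tcp_rot: [0.0, 0.684, 0.73, -0.0]
wrist_force: [-0.1, -1.8, -1.0]
gripper_width: 0.5
gripper_force: 0.8
```

Emit:
{"op": "jog_arm", "data": {
  "series": "0 0.002 0 0 0 0; 0 0.002 0 0 0 0; 0 0.002 0 0 0 0; 0 0.002 0 0 0 0; 0 0.001 0 0 0 0"
}}

```text
t: 5.75
eef_pos: [0.4997, 0.0772, 0.0813]
tcp_rot: [0.0, 0.684, 0.73, 0.0]
wrist_force: [0.7, -1.6, -0.1]
gripper_width: 0.498
gripper_force: 1.0
```

Not touching the stop yet (about 1.6 N), so I'll creep until the force rises.

Emit:
{"op": "jog_arm", "data": {
  "series": "0 0.001 0 0 0 0; 0 0.001 0 0 0 0; 0 0.001 0 0 0 0; 0 0.001 0 0 0 0; 0 0.001 0 0 0 0"
}}

```text
t: 6.25
eef_pos: [0.4996, 0.0809, 0.0813]
tcp_rot: [0.0, 0.684, 0.729, -0.001]
wrist_force: [0.1, -6.2, 1.8]
gripper_width: 0.499
gripper_force: 3.3
```

```bash
python3 m.py s3
```

```text
[0.44787087 0.07111987 0.10000775] [0.53499657 0.23187134 0.10877742] ((0.4913935661315918, 0.1499248445034027), (0.07891105860471725, 0.16170234978199005), 3.6466498374938965)
[ 0.56276158 -0.09023566  0.1000408 ] [ 0.64747072 -0.00140446  0.107273  ] ((0.6047793030738831, -0.04611829295754433), (0.07974369823932648, 0.08424074202775955), 4.981339931488037)
```

View pics/s3c.png

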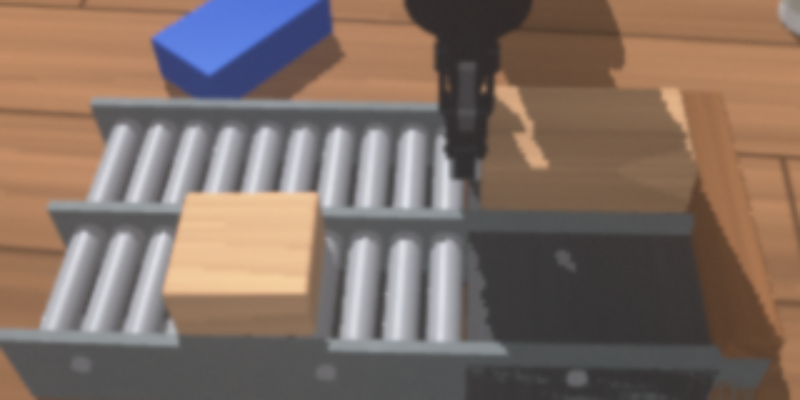

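The front of the blank (695,150) is against the stop and the force has risen to 6 N. It lies square at 3.6°, matching the infeed. I'll back off and rise.

Emit:
{"op": "jog_arm", "data": {
  "series": "0 -0.005 0 0 0 0; 0.0005 -0.01 0 0 0 0; 0.001 -0.02 0 0 0 0; 0.001 -0.02 0 0 0 0; 0 0 0.02 0 0 0"
}}

```text
t: 6.8
eef_pos: [0.5004, 0.0232, 0.0997]
tcp_rot: [-0.001, 0.686, 0.728, -0.002]
wrist_force: [-0.6, -0.8, 0.2]
gripper_width: 0.499
gripper_force: 0.0
```

Emit:
{"op": "jog_arm", "data": {
  "series": "0 0 0.03 0 0 0; 0 0 0.03 0 0 0; 0 0 0.03 0 0 0; 0 0 0.02 0 0 0; 0 0 0 0 0 0"
}}

```text
t: 7.3
eef_pos: [0.5041, 0.0271, 0.214]
tcp_rot: [0.002, 0.684, 0.729, 0.002]
wrist_force: [-0.5, 1.0, -0.9]
gripper_width: 0.501
gripper_force: 0.0
```

```bash
python3 m.py s4; python3 -c "
from h import *
print(sense()['wrist_force'])"
```

```text
[0.44740721 0.08843388 0.10002423] [0.53398503 0.23155028 0.10681774] ((0.4907970428466797, 0.16078057885169983), (0.07981476187705994, 0.14083430171012878), 3.1512656211853027)
[ 0.56353832 -0.09029637  0.10006689] [ 0.64712566 -0.00154596  0.10720687] ((0.604824960231781, -0.04588760435581207), (0.0793195366859436, 0.08400388062000275), 4.772587299346924)
[-0.76007681 -0.83463248 -0.30085727]
```

View pics/s4c.png

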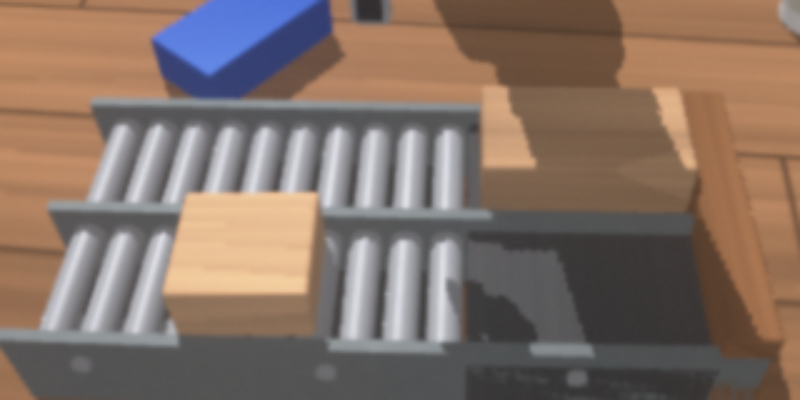

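The long blank sits flat against the stop (695,150), the gripper is clear, and the short blank is unmoved at (240,250). I'll hand it in.

```bash
python3 -c "
from station import job
print(job.close_job())"
```

```text
the job is handed in; nothing more can be done
None
```

The long blank is home against the stop of its own lane, lying square and released. The short blank is where it started, the gripper is clear, and the job is handed in at about 7.4 s on the robot's clock; no verdict was returned.

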